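# Stand the fallen pepper mill back on the condiment tray and push the tray home

## Task

The pepper mill has fallen over on the worktop. Pinch it by its round head and, with its foot pressed on the worktop, swing it upright in your fingers, then stand it on the cork coaster in the condiment tray, in the middle of the coaster, and let go. Then push the loaded tray back along the worktop until its back side lies flush against the tiled front of the raised ledge, with everything in it still standing, and leave the other things on the worktop alone.

Things in the scene. Friction and masses are not known exactly. Their poses are not given: they have to be found in the camera images.
- mill: Beech pepper mill, 190 mm long, about 0.24 kg, lying level at the start, axis 25 mm up. Origin on its axis, mid-length; +x runs from foot to head (points up when it stands). From the foot end: square foot block 50 x 50 mm, 64 mm long; slim round waist (29 mm); ball head 50 mm in diameter, its centre at 155 mm, smooth and free to turn between finger pads; steel nut 16 mm wide to 190 mm
- mill_foot (a point): Centre of the flat underside of the pepper mill's square foot (95 mm from the origin along -x of the mill)
- mill_head (a point): Centre of the pepper mill's ball head, on its axis, 155 mm from the foot and 35 mm below the very top: where it is taken (50 mm wide)
- coaster: Round cork coaster, 80 mm across and 4 mm thick, lying loose in the tray at the left, middle or right place (places about 90 mm apart): the pepper mill's own place. Origin at the centre of its underside; its top is 10 mm above the counter
- tray: Dark wooden condiment tray, 170 mm deep (its x, to the back) by 300 mm wide (its y), rim 22 mm high and 6 mm thick, floor 6 mm thick, about 0.35 kg, loose; 1.1 kg with all that belongs on it, which stands along its middle (45 mm or more behind the front rim). Origin at the centre of its underside; +x of the tray points to its back side, roughly away from the robot
- tray_back_left (a point): Back left corner of the tray (outer face of the back rim, 5 mm above its underside)
- tray_back_right (a point): Back right corner of the tray (outer face of the back rim, 5 mm above its underside)
- ledge: Raised breakfast-bar ledge along the far side of the counter, fixed, 1.3 m long (y), 80 mm high, with a tiled upright front. Origin on that front face at counter level, in the middle of its length; the front face is the plane x = 0 of the ledge, parallel to world y; the counter lies at its -x side. Its wooden top is flush with the front
- table: The worktop, its surface at height 0
- salt: The salt mill, same shape and size as the pepper mill (190 mm tall), standing in the tray. Origin at the centre of its foot, z up
- oil: Green glass oil bottle with a slim neck, 58 mm across and 175 mm tall, standing in the tray. Origin at the centre of its foot, z up
- spice_jar: Amber spice jar, 40 mm across and 85 mm tall, standing on the counter between the tray and the fallen mill. Origin at the centre of its foot
- mug: White mug, 80 mm across with a handle, 92 mm tall, on the counter at the left. Origin at its foot
- chopping_board: Wooden board 200 x 120 x 16 mm on the counter at the right. Origin at the centre of its underside
- spoon: Wooden spoon 180 mm long lying on the chopping board
Not all that is in view belongs to the job. Leave any orange look-alike of the mill alone. Of the things that look like the coaster, the smaller one is meant.

How it is judged:
By the outcome, as a careful person would: the job done as asked, in the order asked, and still so for the second after the job is handed in, with the robot touching nothing.
It also fails if it takes over 72 s, if anything falls off the work surface, if the arm or the gripper's body presses on something with over 40 N, if the wrist force passes 120 N, or if a joint passes its speed limit or range.

## Robot

A 7-joint arm with a two-finger parallel gripper is mounted at the origin on the work surface. World frame = base frame: x ahead of the robot, y to its left, z up, the work surface at z = 0. Lengths are in m, angles in rad, forces in N, time in s.
With the tool pointing down it reaches from about 0.4 to 0.9 m from the base axis. Payload 5.5 kg.
Tool frame: the origin (TCP) lies midway between the tips of the shut fingers; the grasp point (between the pads) lies 19 mm behind it (manip.grip_depth is the distance from the TCP to the grasp point, in m); z points along the fingers, y is the line along which they close (so a half turn about z gives the same grasp; the last joint's range is limited). The gripper opens to 92 mm and grips with 3 to 60 N. Pads are 19 mm wide; open, the fingers measure 130 mm over their backs; the gripper's body (75 mm by 190 mm) begins 47 mm behind the grasp point.
Start: joints at [1.547, 0.501, -0.427, 1.55, 0.221, 1.138, -0.21], TCP at [0.184, -0.623, 0.227] pointing down, gripper open.
Joint ranges: [-2.88, 2.88], [-0.31, 2.03], [-1.54, 1.56], [0.2, 2.42], [-1.41, 4.55], [0.19, 2.02], [-2.57, 2.57]. Speed limits (rad/s): [2.57, 2.57, 3.14, 3.14, 3.14, 3.14, 3.14].

## Interface

Orientations are given as a unit quaternion [x, y, z, w].
In Python, from bench import manip, effector, viewer gives the robot as it stands. Calls block until the motion is done:
- manip.move_pose(position, orientation): joint-space move of the TCP to a pose.
- manip.servo_line(position, ori=None, vel=0.15): straight line of the TCP; ori=None keeps the orientation; vel is the mean speed in m/s.
- manip.movej(angles): joint-space move.
- effector.open_jaws() and effector.close(f_grip=None): open the fingers fully, or close them until they stop; f_grip is the grip in N (None keeps the last).
- manip.sleep(seconds).
- manip.solve_ik(position, orientation): joint angles nearest the present ones, or None.
- viewer.get_image(name): name is "scene" or "top"; returns the picture (480x640x3 uint8, red, green, blue); there is no depth.
- viewer.get_calibration(name): a dict with "vfov" (degrees; the focal length in pixels is half the picture's height over the tangent of half this angle, whatever the lens; pixels are square), "cx", "cy" (the principal point, pixels), "dist_coeffs" ([k1, k2, p1, p2, k3] as OpenCV has them; the pictures are not rectified), "eye" and "attitude" of the camera in the world. Camera axes: x right, y down, z forward; pixel columns grow to the right and rows downward; lengths in m; the calibration is good to about 2 mm. A picture is of the moment at which its call begins. get_calibration takes no time and is no camera call.
A pose or a line that the arm cannot do raises manip.PlanningError and nothing moves.
- manip.hand_in(): hands the job in; it is judged then, once.
Readings, each from a call of its own:
- manip.current_clock(): time.
- manip.current_q(): joint angles.
- manip.current_joint_velocities(): joint speeds.
- manip.current_tau(): joint torques, N m.
- manip.current_tool_pos(): TCP position.
- manip.current_tcp_rot(): TCP orientation.
- manip.current_force(): force on the tool from outside, world axes, zero at the start.
- manip.current_wrist_torque(): the same for the moment, N m.
- manip.current_finger_gap(): finger opening in m.
- manip.current_gripper_force(): force on a finger pad.
Only numpy, scipy, OpenCV 4.12 (cv2) and the standard library are available. Lean on these libraries where they do the work, as an engineer would, in place of code of your own. Each camera call takes 0.05 s, during which the arm holds its last target. There are 200 camera calls.

## Working session

There is one attempt and no reset: what is moved stays moved. The work goes in short steps, each a Python script; the robot and the scene stay as the last script left them, time stands still between calls to the robot, and variables do not carry over. Pictures are saved under pics/ and viewed, at most 10 in all, crops included, and the job is handed in when it is done.

```bash
mkdir -p pics; ls; python3 - <<'E'
from bench import manip,effector,viewer
import cv2
for n in ("scene","top"):
    cv2.imwrite(f"pics/{n}0.png",viewer.get_image(n)[:,:,::-1]); print(viewer.get_calibration(n))
print(manip.current_clock(),manip.current_tcp_rot(),manip.grip_depth,manip.current_force())
E
```

```text
pics
{'vfov': 49.14016397287153, 'cx': 323.794761270795, 'cy': 235.1714126390238, 'dist_coeffs': array([0.00575415, 0.        , 0.        , 0.        , 0.        ]), 'eye': array([ 1.03590601, -0.39021787,  0.97042986]), 'attitude': array([ 0.8628538 ,  0.41324286, -0.12933767, -0.26074013])}
{'vfov': 49.16466349495146, 'cx': 322.4798821758791, 'cy': 247.56714345498892, 'dist_coeffs': array([-0.01962529,  0.        ,  0.        ,  0.        ,  0.        ]), 'eye': array([ 0.43812991, -0.01591611,  1.43874828]), 'attitude': array([ 0.70996555, -0.70350822,  0.02130988, -0.02389517])}
0.1 [ 9.89732996e-01  1.42925739e-01 -8.87224961e-05 -9.06569510e-04] 0.0188 [-0.46770859  0.28953339 -0.15724844]
```

View pics/scene0.png

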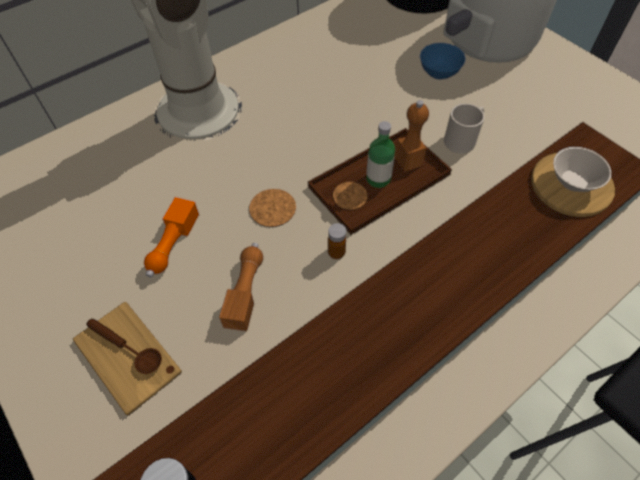

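View pics/top0.png

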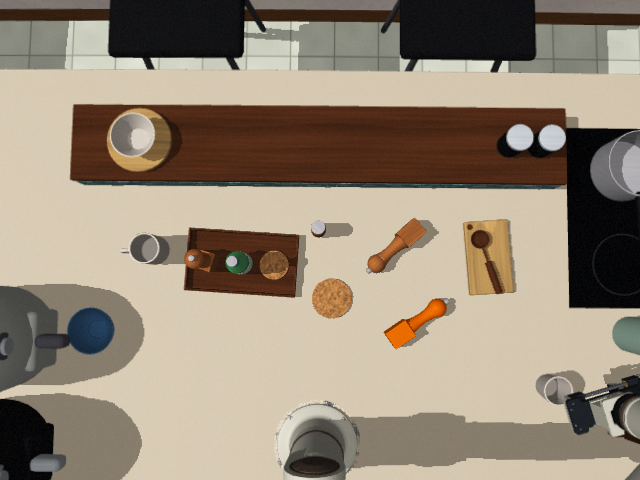

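The top view shows the pepper mill with its head at about (376,263) and foot at (418,230). The small coaster is at (274,265), in the tray's right place. The ledge front edge is at v≈185, and the jar is at (318,229).

```bash
cat > h.py <<'E'
import numpy as np,cv2
from bench import manip,effector,viewer
from scipy.spatial.transform import Rotation as R
def w(n,u,v,z):
    c=viewer.get_calibration(n);f=240/np.tan(np.radians(c['vfov'])/2)
    K=np.array([[f,0,c['cx']],[0,f,c['cy']],[0,0,1]])
    p=cv2.undistortPoints(np.array([[[u,v]]],float),K,c['dist_coeffs'])[0,0]
    d=R.from_quat(c['attitude']).apply([p[0],p[1],1]);e=c['eye']
    return e+d*(z-e[2])/d[2]
def crop(n,name,x0,y0,x1,y1,s):
    im=viewer.get_image(n)[y0:y1,x0:x1,::-1]
    cv2.imwrite(f'pics/{name}.png',cv2.resize(im,None,fx=s,fy=s,interpolation=cv2.INTER_CUBIC))
E
python3 - <<'E'
from h import *
crop("top","t1",170,170,440,320,2.96)
crop("scene","s1",200,90,460,350,2.3)
E
```

```text
(no output)
```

View pics/t1.png

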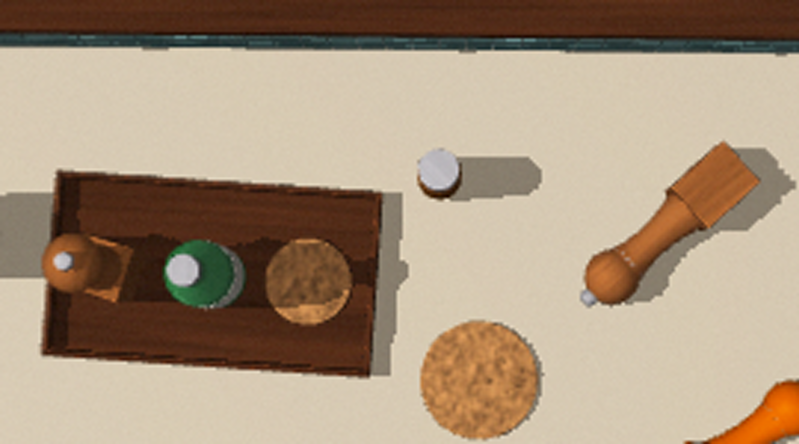

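View pics/s1.png

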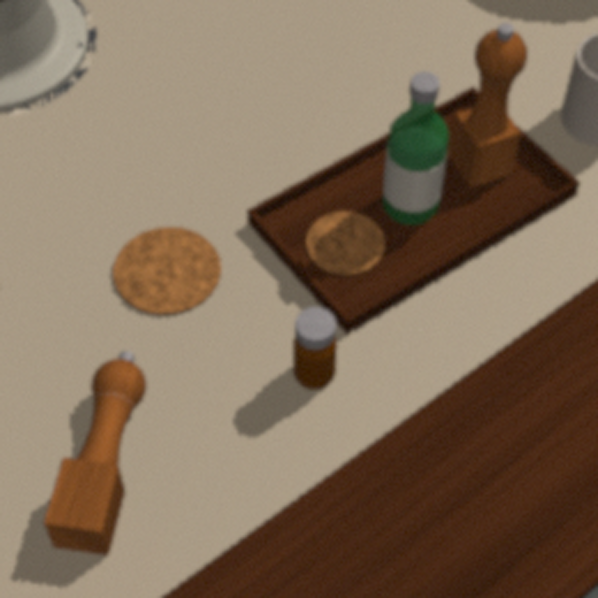

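```bash
python3 - <<'E'
from h import *
def t(x,y,z): return w("top",(x+.5)/2.96-.5+170,(y+.5)/2.96-.5+170,z)
def s(x,y,z): return w("scene",(x+.5)/2.3-.5+200,(y+.5)/2.3-.5+90,z)
for n,f,a in [("BL",t,(57,172,.022)),("BR",t,(381,193,.022)),("FR",t,(370,376,.022)),("FL",t,(42,354,.022)),
 ("coaster",t,(308,281,.01)),("coaster_s",s,(345,243,.01)),("ledge0",t,(10,46,0)),("ledge1",t,(790,51,0)),("ledgetop0",t,(10,35,.08)),("ledgetop1",t,(790,40,.08)),
 ("jar",t,(440,170,.085)),("jar_s",s,(316,325,.085)),("head",t,(611,276,.025)),("head_s",s,(119,381,.025)),
 ("nut",t,(588,298,.025)),("footA",t,(724,142,.05)),("footB",t,(760,181,.05)),("footA_s",s,(46,527,.05)),("footB_s",s,(108,541,.05)),("salt",t,(72,261,.161)),("oil",t,(183,270,.181)),
 ("FR_s",s,(250,213,.022)),("FL_s",s,(473,93,.022)),("BR_s",s,(350,327,.022)),("BL_s",s,(577,184,.022))]:
    print(n,f(*a).round(4))
E
```

```text
BL [0.5794 0.3532 0.022 ]
BR [0.5627 0.0553 0.022 ]
FR [0.3957 0.0633 0.022 ]
FL [0.4127 0.3627 0.022 ]
coaster [0.4819 0.1221 0.01  ]
coaster_s [0.4797 0.1227 0.01  ]
ledge0 [0.7    0.4063 0.    ]
ledge1 [ 0.7015 -0.3246  0.    ]
ledgetop0 [0.6953 0.3831 0.08  ]
ledgetop1 [ 0.6966 -0.3075  0.08  ]
jar [0.5778 0.0007 0.085 ]
jar_s [0.5774 0.003  0.085 ]
head [ 0.4885 -0.1552  0.025 ]
head_s [ 0.4804 -0.1509  0.025 ]
nut [ 0.4683 -0.1343  0.025 ]
footA [ 0.6091 -0.254   0.05  ]
footB [ 0.5741 -0.2863  0.05  ]
footA_s [ 0.5749 -0.2848  0.05  ]
footB_s [ 0.6177 -0.2518  0.05  ]
salt [0.4919 0.3027 0.161 ]
oil [0.4846 0.2072 0.181 ]
FR_s [0.3965 0.0664 0.022 ]
FL_s [0.4162 0.3586 0.022 ]
BR_s [0.5668 0.0546 0.022 ]
BL_s [0.5781 0.3514 0.022 ]
```

```bash
cat >> h.py <<'E'
def q(phi):
    p=np.radians(phi);y=np.array([np.cos(p),np.sin(p),0]);z=np.array([0,0,-1.])
    return R.from_matrix(np.c_[np.cross(y,z),y,z]).as_quat()
G=np.array([0,0,manip.grip_depth])
HEAD=np.array([.487,-.1545,.025]);H=np.array([-.68,.733,0]);H/=np.linalg.norm(H)
E
python3 - <<'E'
from h import *
for nm,p,fs in [("grasp",HEAD-G,(42.8,-137.2)),("up",HEAD-G-.18*H+[0,0,.23],(42.8,-137.2)),("place",[.481,.122,.146],(-3,177,87,-93)),("push0",[.36,.21,.008],(90,-90)),("push1",[.53,.21,.008],(90,-90))]:
    for f in fs:
        s=manip.solve_ik(list(p),list(q(f))); print(nm,f,None if s is None else np.round(s,2))
manip.move_pose(list(HEAD-G+[0,0,.12]),list(q(42.8 if manip.solve_ik(list(HEAD-G),list(q(42.8))) is not None else -137.2)))
print(manip.current_q(),manip.current_clock())
crop("top","t2",300,170,460,290,4.9)
E
```

```text
grasp 42.8 [ 0.93  0.75 -0.86  2.02  0.84  0.77  0.3 ]
grasp -137.2 [ 0.52  0.59 -0.32  2.03  0.33  0.57 -2.43]
up 42.8 [ 1.01  0.69 -0.96  1.46  0.57  1.29  0.74]
up -137.2 [ 0.67  0.53 -0.39  1.48  0.21  1.18 -2.15]
place -3 [ 0.65  0.64 -1.24  1.99  0.71  1.04 -0.97]
place 177 [ 0.68  0.69 -1.3   1.99  0.76  1.08  2.12]
place 87 [ 0.68  0.69 -1.3   1.99  0.76  1.08  0.55]
place -93 [ 0.41  0.43 -0.86  1.99  0.42  0.9  -2.3 ]
push0 90 [ 0.43  1.   -1.31  2.23  1.23  1.04 -0.06]
push0 -90 [-0.38  0.47 -0.24  2.26  0.25  0.44 -2.4 ]
push1 90 [ 0.12  0.76 -0.72  1.88  0.71  0.78  0.58]
push1 -90 [ 0.07  0.73 -0.65  1.88  0.64  0.75 -2.51]
[ 1.03917949  0.55448418 -0.98834741  1.97064463  0.58130918  0.93036253
  0.4974428 ] 2.2417
```

View pics/t2.png

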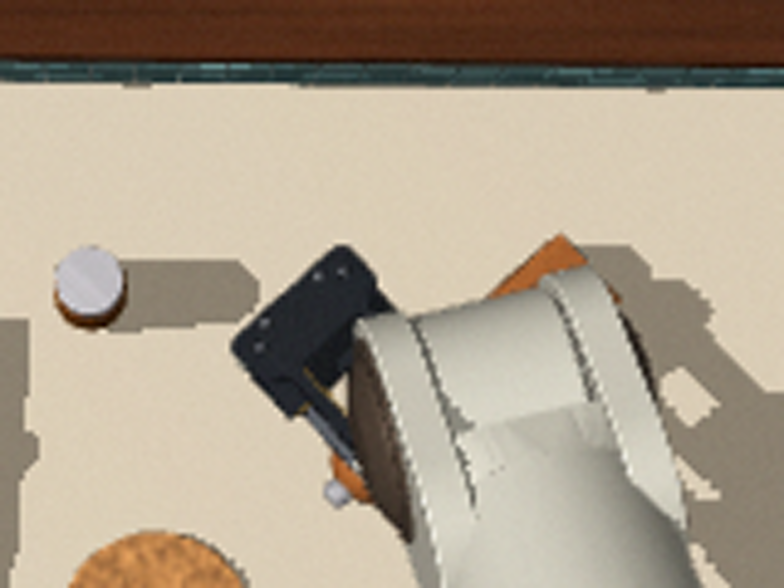

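The gripper sits over the head with both fingers clear of the jar at (90,285). Next I descend, pinch and swing.

```bash
python3 - <<'E'
from h import *
manip.servo_line(list(HEAD-G),vel=.1)
print(manip.current_tool_pos(),manip.current_force())
effector.close(20)
print(manip.current_finger_gap(),manip.current_gripper_force(),manip.current_force(),manip.current_clock())
if .045<manip.current_finger_gap()<.055:
    P=HEAD-.155*H; P[2]=0
    r=np.hypot(.155,.025);a0=np.arctan2(.025,.155)
    for k in range(1,11):
        a=a0+np.pi/2*k/10
        p=P+H*r*np.cos(a); p[2]=r*np.sin(a)-.001
        manip.servo_line(list(p-G),vel=.06)
        print(k,manip.current_force().round(1),manip.current_finger_gap())
print(manip.current_clock(),manip.current_tool_pos())
crop("scene","s2",100,90,420,350,2.3)
E
```

```text
[ 0.48756677 -0.15466062  0.00678238] [ 0.02188475 -0.42834916  0.38645816]
0.04899787607889071 19.999970197677612 [-0.45380069  0.19170923 -0.21695637] 4.3917
1 [ 0.7 -0.5 -1. ] 0.04901514279926083
2 [ 0.5 -0.1 -2.8] 0.04869516242482692
3 [ 0.3 -0.5 -2. ] 0.04876287735921278
4 [ 0.6  0.1 -1.4] 0.04885502095224669
5 [-0.8  0.3 -0.7] 0.04910414222279153
6 [-0.8  0.3  1.2] 0.04920064005156714
7 [-1.4  1.2  3. ] 0.04930454332471122
8 [-1.  -0.1  5.9] 0.04888256555544896
9 [-0.9  0.5  6.7] 0.04905862070859254
10 [-0.8 -1.   6. ] 0.049205383555117596
9.9583 [ 0.61002744 -0.28710276  0.1359291 ]
```

View pics/s2.png

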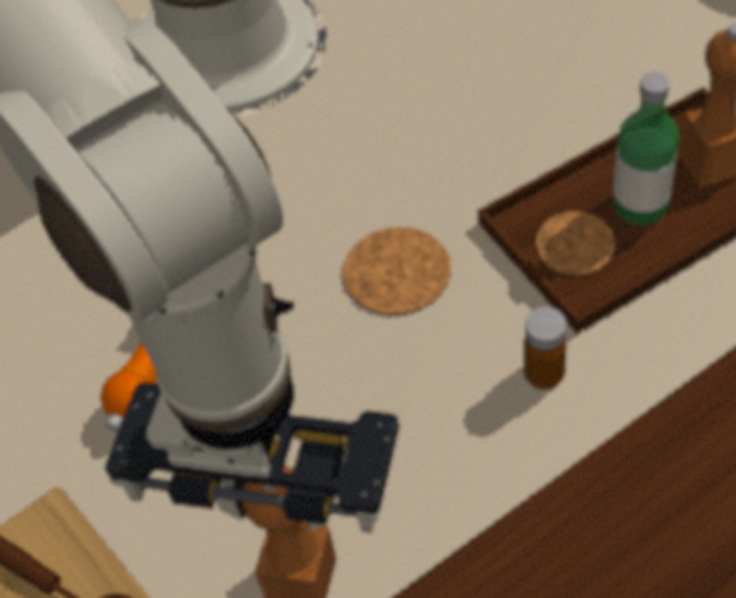

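The mill stands upright in the fingers with the foot pressed down at 6 N. Next I lift, carry, and look before placing.

```bash
python3 - <<'E'
from h import *
p=manip.current_tool_pos()
manip.servo_line([p[0],p[1],.265],vel=.12)
print(manip.current_force().round(1))
manip.servo_line([.481,.1222,.265],list(q(-3.2)),vel=.14)
manip.servo_line([.481,.1222,.136+.035],vel=.1)
print(manip.current_tool_pos(),manip.current_force().round(1),manip.current_clock(),manip.current_finger_gap())
crop("scene","s3",280,60,480,260,3)
E
```

```text
[ 0.3 -0.6 -2.7]
[0.48154457 0.12248625 0.17159054] [-0.6 -0.7 -1.6] 15.55 0.04893814601581245
```

View pics/s3.png

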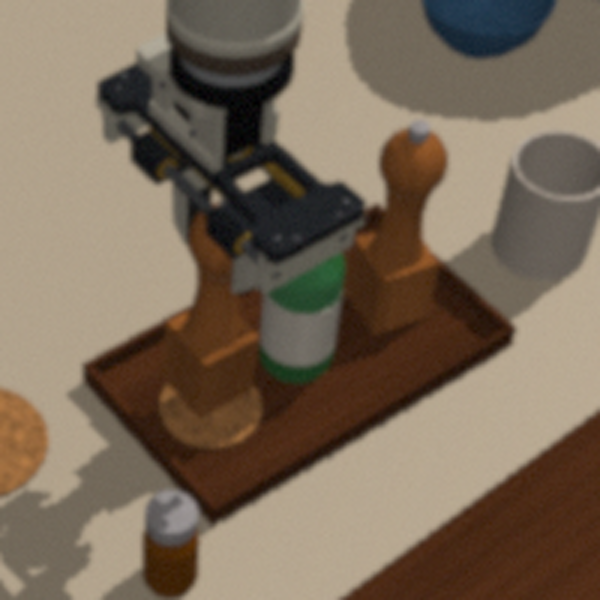

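```bash
python3 - <<'E'
from h import *
def s(x,y,z): return w("scene",(x+.5)/3-.5+280,(y+.5)/3-.5+60,z).round(4)
print("foot",s(212,378,.0358),"corner front",s(210,416,.0358),"L",s(167,380,.0358),"R",s(258,376,.0358),"coaster",s(211,408,.01))
E
```

```text
foot [0.474  0.1282 0.0358] corner front [0.501  0.1034 0.0358] L [0.4539 0.1003 0.0358] R [0.4946 0.1567 0.0358] coaster [0.4808 0.1226 0.01  ]
```

```bash
python3 - <<'E'
from h import *
for z in (.152,.148,.146,.145,.144,.143):
    manip.servo_line([.481,.1215,z],vel=.04)
    f=manip.current_force().round(1); print(z,f)
    if f[2]>4: break
effector.open_jaws(); print(manip.current_finger_gap())
p=manip.current_tool_pos()
manip.servo_line([p[0],p[1],.30],vel=.15)
manip.movej(list(np.array(manip.current_q())+[-1.2,0,0,0,0,0,0])) if 0 else None
manip.servo_line([.36,.12,.30],list(q(40)),vel=.2)
print(manip.current_clock())
crop("scene","s4",280,60,480,260,3)
E
```

```text
0.152 [-0.4  0.3 -2. ]
0.148 [-0.4 -0.2 -2.6]
0.146 [-0.1 -0.2  2.9]
0.145 [-3.2 -1.4 11.9]
0.09212750321056987
20.1417
```

View pics/s4.png

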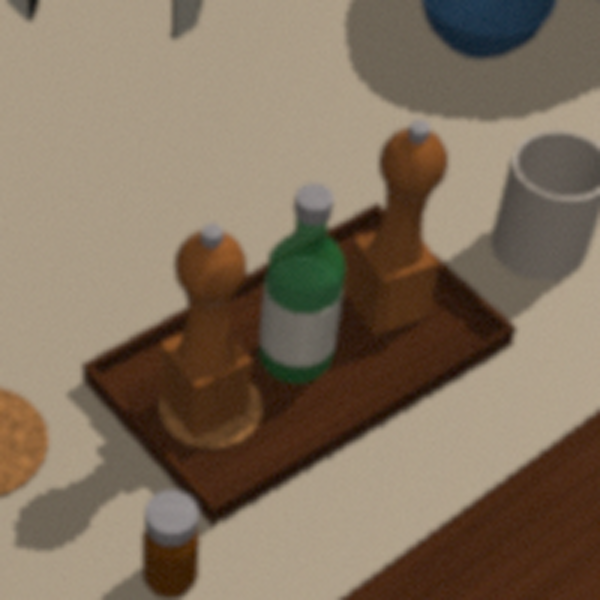

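```bash
python3 - <<'E'
from h import *
def s(x,y,z): return w("scene",(x+.5)/3-.5+280,(y+.5)/3-.5+60,z).round(4)
print("nut",s(213,227,.2),"head",s(211,267,.165),"front",s(201,434,.01),"R",s(248,401,.01),"topfront",s(203,384,.074),"topL",s(161,348,.074),"topR",s(252,357,.074),"coaster",s(211,408,.01), s(160,408,.01),s(262,408,.01),s(206,446,.01))
E
```

```text
nut [0.4733 0.1223 0.2   ] head [0.476  0.1198 0.165 ] front [0.4952 0.1004 0.01  ] R [0.4936 0.1494 0.01  ] topfront [0.4971 0.0983 0.074 ] topL [0.4514 0.0962 0.074 ] topR [0.5004 0.1428 0.074 ] coaster [0.4808 0.1226 0.01  ] [0.4559 0.092  0.01  ] [0.5056 0.1532 0.01  ] [0.5063 0.096  0.01  ]
```

The mill stands on the coaster, but may be a few mm toward the robot. I'll check from the top with the arm swung aside.

```bash
python3 - <<'E'
from h import *
qq=np.array(manip.current_q()); qq[0]-=1.0; manip.movej(list(qq)); print(manip.current_clock())
crop("top","t3",180,215,310,310,6)
E
```

```text
21.5583
```

View pics/t3.png

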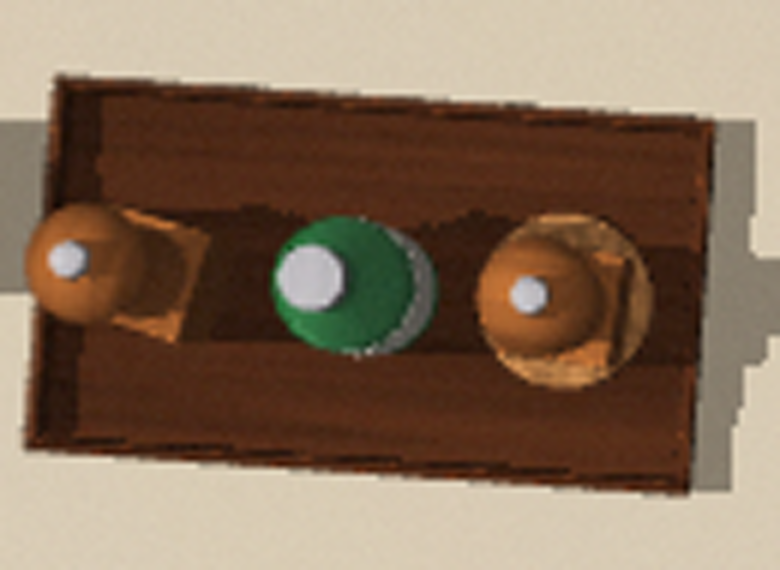

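```bash
python3 - <<'E'
from h import *
def t(x,y,z): return w("top",(x+.5)/6-.5+180,(y+.5)/6-.5+215,z).round(4)
print("nut",t(529,295,.2),"head",t(539,297,.165),"coaster",t(565,300.5,.01),"foot top R",t(629,254,.074),t(610,365,.074))
print("tray",t(57,76,.022),t(714,120,.022),t(690,494,.022),t(26,448,.022))
E
```

```text
nut [0.4779 0.1179 0.2   ] head [0.4783 0.1177 0.165 ] coaster [0.4817 0.1221 0.01  ] foot top R [0.5002 0.0884 0.074 ] [0.452 0.096 0.074]
tray [0.5809 0.3528 0.022 ] [0.5635 0.0548 0.022 ] [0.3951 0.0635 0.022 ] [0.4127 0.3626 0.022 ]
```

The mill is about 6 mm off toward the front right. I'll regrasp it where it stands, lift it a few mm, shift it and set it down again.

```bash
python3 - <<'E'
from h import *
qq=np.array(manip.current_q()); qq[0]+=1.0; manip.movej(list(qq))
a=np.array([.4765,.119]);b=a+[.005,.0032]
manip.servo_line([a[0],a[1],.30],list(q(-3.2)),vel=.2)
manip.servo_line([a[0],a[1],.1462],vel=.1)
print(manip.current_force().round(1))
effector.close(20)
print(manip.current_finger_gap(),manip.current_tool_pos().round(4),manip.current_force().round(1))
manip.servo_line([a[0],a[1],.153],vel=.05); print(manip.current_force().round(1))
manip.servo_line([b[0],b[1],.153],vel=.03)
for z in (.149,.147,.146,.145,.144):
    manip.servo_line([b[0],b[1],z],vel=.04)
    f=manip.current_force().round(1); print(z,f)
    if f[2]>1.5: break
effector.open_jaws()
p=manip.current_tool_pos()
manip.servo_line([p[0],p[1],.30],vel=.15)
manip.servo_line([.33,.215,.25],list(q(90)),vel=.2)
manip.servo_line([.36,.215,.05],vel=.15)
print(manip.current_clock(),manip.current_tool_pos())
# nut by code: bright grey blob near expected pixel
im=viewer.get_image("top"); cv2.imwrite("pics/t4.png",im[215:310,180:310,::-1])
g=im[215:310,250:310].astype(int); m=(g.min(2)>140)&(g.max(2)-g.min(2)<40)
n,_,st,c=cv2.connectedComponentsWithStats(m.astype('uint8'))
for i in range(1,n):
    if 10<st[i,4]<120: print(st[i],w("top",c[i,0]+250,c[i,1]+215,.2))
E
```

```text
[-0.3  0.   0.8]
0.04881488083900629 [0.4765 0.119  0.1462] [-0.9 -0.6  0.9]
[ 0.3 -0.1 -2.4]
0.149 [ 0.8 -0.4 -2. ]
0.147 [ 0.5 -0.1 -2.5]
0.146 [-0.2  0.3  0.3]
0.145 [-2.9 -1.3  8.8]
33.65 [0.36035022 0.21520788 0.05048527]
[14 44  6  6 26] [0.48340763 0.1217978  0.2       ]
[19 84 12 11 73] [0.38549111 0.10384249 0.2       ]
```

The mill now sits within 2 mm of the coaster centre. Next is the push.

```bash
python3 - <<'E'
from h import *
manip.servo_line([.36,.21,.010],vel=.08)
for x in (.39,.45,.495):
    manip.servo_line([x,.21,.010],vel=.05); print(x,manip.current_force().round(1),manip.current_clock())
x=.495
while x<.53:
    x+=.002; manip.servo_line([x,.21,.010],vel=.03); f=manip.current_force()
    print(round(x,3),manip.current_tool_pos()[0].round(4),f.round(1),manip.current_wrist_torque().round(2))
    if abs(f[0])>14: break
print(manip.current_clock())
E
```

```text
0.39 [-5.4 -0.3  2.7] 35.1
0.45 [-5.2 -0.4 -0.5] 36.45
0.495 [-4.7  0.1 -0.4] 37.5
0.497 0.4953 [-5.4  0.6 -0.4] [0.02 1.05 0.  ]
0.499 0.4973 [-5.5  0.3 -0.3] [0.04 0.94 0.03]
0.501 0.4992 [-4.7  0.1 -0.4] [-0.02  1.04  0.08]
0.503 0.5013 [-5.2 -0.  -1. ] [-0.    0.98  0.03]
0.505 0.5032 [-5.3  0.8 -1.3] [0.02 1.01 0.  ]
0.507 0.5052 [-4.6  0.6 -0.8] [0.05 1.01 0.07]
0.509 0.5072 [-5.1  0.5 -0.3] [0.03 1.02 0.1 ]
0.511 0.5092 [-5.5  0.5 -1.3] [0.08 0.98 0.06]
0.513 0.5112 [-5.2  1.1 -1.2] [-0.04  1.03  0.07]
0.515 0.5132 [-5.6  0.4 -0.7] [0.03 1.02 0.14]
0.517 0.5152 [-5.1  0.3 -0.2] [0.01 1.08 0.08]
0.519 0.5172 [-4.6  0.5  0.1] [0.08 1.06 0.09]
0.521 0.5174 [-10.6  -0.7   4.6] [-0.05  1.97 -0.11]
0.523 0.5175 [-13.9  -1.6  10.3] [-0.32  3.06 -0.27]
0.525 0.5175 [-19.6  -0.6  13.4] [-0.47  4.01 -0.43]
41.25
```

Firm contact with the ledge at x≈0.5175, as predicted. I'll back off and take a final look.

```bash
python3 - <<'E'
from h import *
manip.servo_line([.45,.21,.012],vel=.06)
manip.servo_line([.38,.15,.30],vel=.15)
qq=np.array(manip.current_q()); qq[0]-=1.0; manip.movej(list(qq)); print(manip.current_clock())
crop("top","t5",170,165,350,285,4.4)
E
```

```text
47.0917
```

View pics/t5.png

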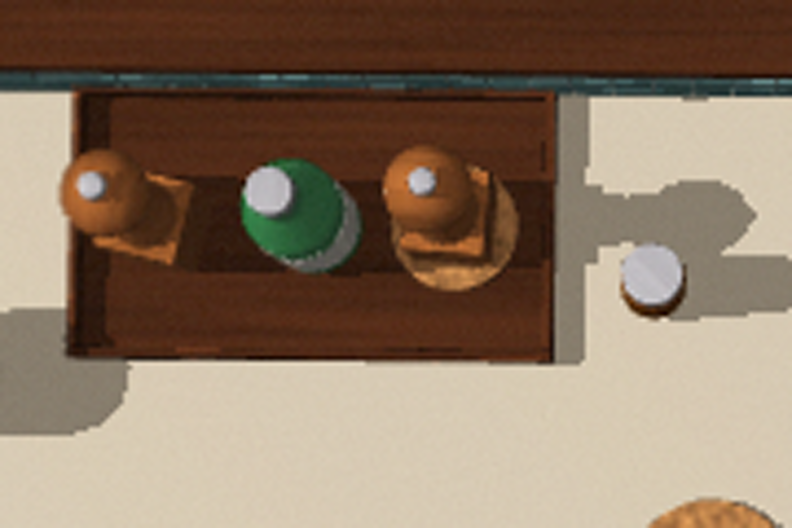

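```bash
python3 - <<'E'
from h import *
def t(x,y,z): return w("top",(x+.5)/4.4-.5+170,(y+.5)/4.4-.5+165,z).round(4)
print("nut",t(421,181,.2),"head",t(430,188,.165),"coaster",t(454,228,.01),"footR",t(491,172,.074),t(487,257,.074),"tray",t(75,90,.022),t(556,93,.022),"jar",t(653,274,.085))
E
```

```text
nut [0.6159 0.126  0.2   ] head [0.6171 0.1249 0.165 ] coaster [0.6139 0.1267 0.01  ] footR [0.6398 0.0988 0.074 ] [0.5888 0.1004 0.074 ] tray [0.6967 0.3625 0.022 ] [0.6971 0.0635 0.022 ] jar [0.5784 0.0015 0.085 ]
```

The mill is upright and within 3 mm of the coaster centre. The tray back is flush (x = 0.697 at both corners, ledge at 0.698), and the jar hasn't moved.

```bash
python3 -c "
from bench import manip
print(manip.hand_in())"
```

```text
the job is handed in; nothing more can be done
None
```

The job is handed in at about 47 s: the pepper mill was swung upright and stands within about 3 mm of the coaster's middle, after one small regrasp to recentre it; the loaded tray is flush against the ledge with everything standing, and the spice jar did not move (I did not re-measure the other things on the worktop).

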